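# Put away the tin with the silver

## Task

One of the three identical closed tins on the bench holds a silver disc; the other two hold only cork. Find the heavy one by lifting, set it down flat, without dropping it, in the open bay of the wooden keeping box, then slide the box's shutter over it fully home to its end stop. The two light tins must be standing flat on the bench at the end; do not tip any tin over and leave the other tools and vessels where they are.

Things in the scene. Friction and masses are not known exactly. Their poses are not given: they have to be found in the camera images.
- tin_a: closed plain aluminium tin, 70 x 50 x 40 mm (x, y, z), one of three that look the same; origin at the centre of its underside, z up. Its lid does not come off. About 80 g with cork inside, 240 to 390 g with the silver inside
- tin_b: closed plain aluminium tin, 70 x 50 x 40 mm (x, y, z), one of three that look the same; origin at the centre of its underside, z up. Its lid does not come off. About 80 g with cork inside, 240 to 390 g with the silver inside
- tin_c: closed plain aluminium tin, 70 x 50 x 40 mm (x, y, z), one of three that look the same; origin at the centre of its underside, z up. Its lid does not come off. About 80 g with cork inside, 240 to 390 g with the silver inside
- box: dark wooden keeping box fixed to the bench, 150 x 290 x 64 mm (x, y, z); origin at the centre of its underside. Its -y half is an open-topped bay, 130 mm (x) by 130 mm (y) inside, walls 10 mm thick (64 mm high above the bench); its +y half is a solid deck 51 mm high on which the shutter is parked
- bay (a point): centre of the bay's floor, 6 mm above the bench, axes as the box; the bay is 130 x 130 mm, a tin stands in it with 7 mm to spare under the shutter
- shutter (a joint): travel of the shutter, 0 = fully open over the deck, 0.14 m = fully closed over the bay; grows as the shutter moves along the box's -y; starts at 0 to 0.015. Slides with about 2 N of friction and stays where it is left
- shutter_grip (a point): centre of the top of the shutter's grip, axes as the box. The shutter is a pale wooden plate 128 x 134 x 7 mm whose top is 60 mm above the bench; the grip block stands on its middle, 44 mm (x) by 18 mm (y), 26 mm high, so its top is 86 mm above the bench
- flux_jar: small closed jar, 36 mm across, 50 mm high, origin at its underside: leave alone
- hammer: hammer lying at the back of the bench: leave alone
- graver_1: graver with a wooden handle, about 120 mm long, 22 mm high, lying at the back: leave alone
- graver_2: graver like the other, lying near the robot: leave alone
- bench_block: dark steel block 60 x 60 x 20 mm: leave alone
- pickle_bowl: white ceramic bowl, 90 mm across, 50 mm high: leave alone
Not all that is in view belongs to the job. Leave any blue or pink look-alike of the tin_b alone.

How it is judged (in metres and radians):
On the way, in this order (a step that is already met when the one before it is completed fails the run):
1. the heavy tin stands flat in the bay, released (((x of tin_a in the frame of bay between -0.06 and 0.06 m and y of tin_a in the frame of bay between -0.06 and 0.06 m and z of tin_a in the frame of bay between -0.005 and 0.01 m and angle between tin_a's own z axis and vertical below 0.1 rad and linear speed of tin_a below 0.02 m/s and contact force between tin_a and box above 1.6 N and contact force between tin_a and the fingers below 0.05 N) or (x of tin_b in the frame of bay between -0.06 and 0.06 m and y of tin_b in the frame of bay between -0.06 and 0.06 m and z of tin_b in the frame of bay between -0.005 and 0.01 m and angle between tin_b's own z axis and vertical below 0.1 rad and linear speed of tin_b below 0.02 m/s and contact force between tin_b and box above 1.6 N and contact force between tin_b and the fingers below 0.05 N) or (x of tin_c in the frame of bay between -0.06 and 0.06 m and y of tin_c in the frame of bay between -0.06 and 0.06 m and z of tin_c in the frame of bay between -0.005 and 0.01 m and angle between tin_c's own z axis and vertical below 0.1 rad and linear speed of tin_c below 0.02 m/s and contact force between tin_c and box above 1.6 N and contact force between tin_c and the fingers below 0.05 N))), for 0.2 s.
2. the shutter is slid home over it, to within 5 mm of its end stop (value of joint shutter above 0.135 m), for 0.2 s.
At the end, for the whole second after the job is handed in: the tin with the silver stands flat (within 0.1 rad) on the floor of the bay, released and at rest; the shutter is within 5 mm of its closed end stop (joint above 0.135) and at rest; the two light tins stand flat (within 0.1 rad) on the bench, anywhere outside the box ((((x of tin_a in the frame of bay between -0.06 and 0.06 m and y of tin_a in the frame of bay between -0.06 and 0.06 m and z of tin_a in the frame of bay between -0.005 and 0.01 m and angle between tin_a's own z axis and vertical below 0.1 rad and linear speed of tin_a below 0.02 m/s and contact force between tin_a and box above 1.6 N and contact force between tin_a and the fingers below 0.05 N) and height (world z) of each of tin_b, tin_c below 0.004 m and angle between each of tin_b, tin_c's own z axis and vertical below 0.1 rad and linear speed of each of tin_b, tin_c below 0.02 m/s) or ((x of tin_b in the frame of bay between -0.06 and 0.06 m and y of tin_b in the frame of bay between -0.06 and 0.06 m and z of tin_b in the frame of bay between -0.005 and 0.01 m and angle between tin_b's own z axis and vertical below 0.1 rad and linear speed of tin_b below 0.02 m/s and contact force between tin_b and box above 1.6 N and contact force between tin_b and the fingers below 0.05 N) and height (world z) of each of tin_a, tin_c below 0.004 m and angle between each of tin_a, tin_c's own z axis and vertical below 0.1 rad and linear speed of each of tin_a, tin_c below 0.02 m/s) or ((x of tin_c in the frame of bay between -0.06 and 0.06 m and y of tin_c in the frame of bay between -0.06 and 0.06 m and z of tin_c in the frame of bay between -0.005 and 0.01 m and angle between tin_c's own z axis and vertical below 0.1 rad and linear speed of tin_c below 0.02 m/s and contact force between tin_c and box above 1.6 N and contact force between tin_c and the fingers below 0.05 N) and height (world z) of each of tin_a, tin_b below 0.004 m and angle between each of tin_a, tin_b's own z axis and vertical below 0.1 rad and linear speed of each of tin_a, tin_b below 0.02 m/s)) and value of joint shutter above 0.135 m and velocity of joint shutter below 0.005 m/s); the robot touches nothing.
It fails at once if a tin is tipped over (more than 0.7 rad) (angle between any of tin_a, tin_b, tin_c's own z axis and vertical above 0.7 rad).
It fails at once if a tin is dropped into the box (faster than 0.6 m/s within the bay) ((x of tin_a in the frame of bay between -0.06 and 0.06 m and y of tin_a in the frame of bay between -0.06 and 0.06 m and z of tin_a in the frame of bay below 0.03 m and linear speed of tin_a above 0.6 m/s) or (x of tin_b in the frame of bay between -0.06 and 0.06 m and y of tin_b in the frame of bay between -0.06 and 0.06 m and z of tin_b in the frame of bay below 0.03 m and linear speed of tin_b above 0.6 m/s) or (x of tin_c in the frame of bay between -0.06 and 0.06 m and y of tin_c in the frame of bay between -0.06 and 0.06 m and z of tin_c in the frame of bay below 0.03 m and linear speed of tin_c above 0.6 m/s)).
It fails at once if a bystander is moved more than 40 mm (distance of any of flux_jar, hammer, graver_1, graver_2, bench_block, pickle_bowl from where it was at the start of the episode above 0.04 m).
It also fails if it takes over 72 s, if anything falls off the work surface, if the arm or the gripper's body presses on something with over 40 N, if the wrist force passes 120 N, or if a joint passes its speed limit or range.

## Robot

A 6-joint arm with a two-finger parallel gripper is mounted at the origin on the work surface. World frame = base frame: x ahead of the robot, y to its left, z up, the work surface at z = 0. Lengths are in mm, angles in rad, forces in N, time in s.
With the tool pointing down it reaches from about 275 to 750 mm from the base axis. Payload 10.2 kg.
Tool frame: the origin (TCP) lies between the finger pads; the fingertips stand 8 mm ahead of it and the grasp point (between the pads) lies 11 mm behind it; z points along the fingers, y is the line along which they close (so a half turn about z gives the same grasp; the last joint's range is limited). The gripper opens to 85 mm and grips with 20 to 120 N. Pads are 22 mm wide; open, the fingers measure 114 mm over their backs; the gripper's body (76 mm by 85 mm) begins 54 mm behind the grasp point. The pads swing forward as they close: fully open they stand 13 mm farther back than shut.
Start: joints at [-0.223, 0.313, 1.498, -0, 1.331, -0.223], TCP at [525.006, -0.014, 239.294] pointing down, gripper open.
Joint ranges: [-2.94, 2.94], [-0.97, 2.17], [0.19, 2.56], [-1.23, 4.37], [0.02, 3.11], [-2.88, 2.88]. Speed limits (rad/s): [2.39, 2.39, 3.01, 3.14, 3.14, 3.14].

## Interface

Orientations are given as a unit quaternion [w, x, y, z].
In Python, from rig import * gives the robot as it stands.
- The arm moves only by the shell command python3 -m handwheel 'ROWS' [FORCE]. ROWS is JSON, a list that holds one entry, the list of rows, each a list of 7 numbers: the shift along the world's x, y, z in mm, then the turn, a rotation vector about the world's x, y, z in degrees, then the opening, from -1 (shut) to 1 (fully open). A call has 1 to 8 rows; each row shifts and turns the commanded pose from where the row before left it; what a row does not reach is not made up. A row lasts 1/8 s, in which the tool goes at most 62.5 mm and 10.7 degrees, less where a joint would pass 70% of its speed; a pose out of reach is approached as far as the arm can. A call is refused whole if a number of a shift passes 62.5 or a number of a turn 10.7, either way. A call with a gripper value outside its range is refused whole. The fingers move at their own pace and stop on an object; FORCE is the grip in N (left out, the last holds). Time passes only in rows, so rows that do not move let the fingers close. It gives the time, the measured TCP pose, the force, the opening and the grip force at its end, in the units of the state.
- sense(): the state, without advancing time (a new reading comes with each control period).
- capture(name): name is "scene" or "side" or "wrist"; returns a dict with "image" (400x640x3 uint8, red, green, blue), "fx", "fy", "cx", "cy" (pixels), "rvec" (rotation vector, rad) and "tvec" (3), from world to camera coordinates, as OpenCV has them; the wrist camera has in their place "hand_eye" (4x4, takes a point from camera to tool coordinates, whose origin is the TCP and whose axes are the flange's). Camera axes: x right, y down, z forward; pixel columns grow to the right and rows downward; lengths in mm; the calibration is good to about 2 mm. The wrist camera is an equidistant fisheye: a pixel r from the principal point sees the ray r / f radians off the axis. A picture is of the moment at which its call begins: read the wrist's pose just before it. There is no depth.
- finish_job(): hands the job in; it is judged then, once.
The state is a dict: "time_s": time; "joints": joint angles; "dq": joint speeds; "tau": joint torques, N m; "eef_pos": TCP position; "ee_rot": TCP orientation; "force": force on the tool from outside, world axes, zero at the start; "wrist_torque": the same for the moment, N m; "grip_width": opening from 0.0 (shut) to 1.0 (fully open); "grip_force": force on a finger pad.
Only numpy, scipy, OpenCV 4.12 (cv2) and the standard library are available. Lean on these libraries where they do the work, as an engineer would, in place of code of your own. Each camera call takes 0.05 s, during which the arm holds its last target. There are 200 camera calls.

## Working session

There is one attempt and no reset: what is moved stays moved. The work goes in short steps, Python scripts to look and compute and a shell command to move; the robot and the scene stay as the last step left them, time stands still between calls to the robot, and variables do not carry over. Pictures are saved under pics/ and viewed, at most 10 in all, crops included, and the job is handed in when it is done.

```bash
mkdir -p pics; ls
python3 - <<'E'
from rig import *
import cv2,numpy as np
for n in ["scene","side"]:
    c=capture(n); cv2.imwrite(f"pics/{n}0.png",c["image"][:,:,::-1])
    R=cv2.Rodrigues(np.array(c["rvec"],float))[0]; print(n,c["fx"],c["cx"],c["cy"],(-R.T@np.array(c["tvec"]).ravel()).round(),R[2].round(2))
s=sense();print(s)
E
```

```text
pics
scene 387.2006682262449 315.9436894584051 203.34816894390764 [1230.   91.  607.] [-0.77 -0.13 -0.62]
side 378.2504599983135 323.2394089258497 198.46429480534115 [ 185. -785.  605.] [ 0.38  0.76 -0.53]
{'time_s': 0.1, 'joints': array([-2.23382785e-01,  3.13396524e-01,  1.49835097e+00,  5.99667950e-06,
        1.33098017e+00, -2.23365726e-01]), 'dq': array([-0.00151326, -0.00058557, -0.00019337,  0.00089074,  0.00027554,
       -0.00081116]), 'tau': array([ 2.30574413e-03, -4.12899542e+01, -2.60142785e+01, -1.81123951e-04,
        3.02137116e-03,  1.15447833e-05]), 'eef_pos': array([5.24788184e+02, 4.64682755e-02, 2.38794840e+02]), 'ee_rot': array([-4.81762840e-04,  7.07113203e-01,  7.07100131e-01, -2.99959510e-04]), 'force': array([0.54536357, 0.75310892, 0.49192725]), 'wrist_torque': array([-0.02791253, -0.04359333,  0.0186442 ]), 'grip_force': 0.0, 'grip_width': 0.9958921541335235}
```

View pics/scene0.png

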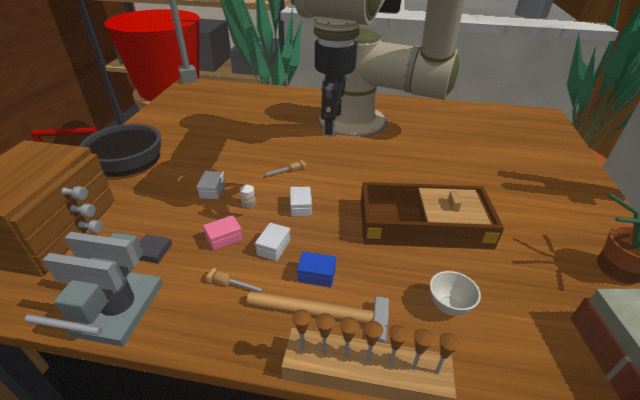

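View pics/side0.png

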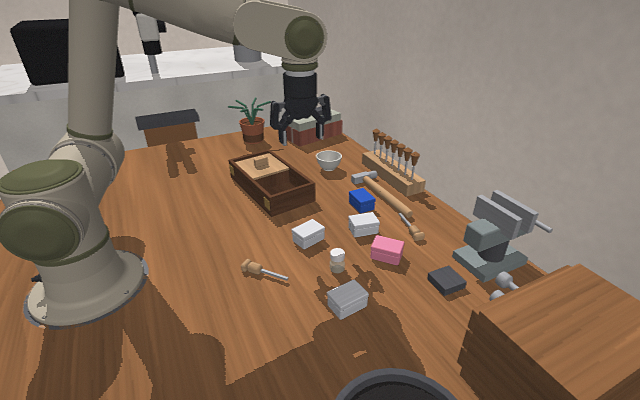

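Scene view: grey/white tins at (210,185), (300,201) and (273,241); look-alikes are pink (223,232) and blue (317,268); jar (248,197), box (430,213) with shutter on the right (+y... image right). The three plain aluminium ones fit the description. Side view: the same tins at (347,298), (308,234) and (364,225). I'll confirm them in a crop with the wrist view.

```bash
cat > h.py <<'E'
from rig import *
import cv2,numpy as np
from scipy.spatial.transform import Rotation as Ro
def ray(c,uv,s=None):
    """world origin and unit rays for pixels uv (N,2)"""
    uv=np.asarray(uv,float).reshape(-1,2); x=(uv[:,0]-c["cx"])/c["fx"]; y=(uv[:,1]-c["cy"])/c["fy"]
    if "rvec" in c:
        R=cv2.Rodrigues(np.array(c["rvec"],float))[0]; d=np.c_[x,y,np.ones(len(x))]@R; o=-R.T@np.array(c["tvec"],float).ravel()
    else:
        r=np.hypot(x,y)+1e-12; d=np.c_[x/r*np.sin(r),y/r*np.sin(r),np.cos(r)]
        q=s["ee_rot"]; W=Ro.from_quat([q[1],q[2],q[3],q[0]]).as_matrix(); H=np.array(c["hand_eye"])
        d=d@(W@H[:3,:3]).T; o=W@H[:3,3]+np.array(s["eef_pos"])
    return o,d
def on(c,uv,z,s=None):
    o,d=ray(c,uv,s); return (o+d*((z-o[2])/d[:,2])[:,None])[:,:2]
def wrist(): 
    s=sense(); return s,capture("wrist")
def topdown(c,s,z,x0,x1,y0,y1,sc=1.0):
    """rectify wrist image onto plane z: rows = x decreasing, cols = y decreasing, sc px/mm"""
    X,Y=np.meshgrid(np.arange(x1,x0,-1/sc),np.arange(y1,y0,-1/sc),indexing="ij")
    q=s["ee_rot"]; W=Ro.from_quat([q[1],q[2],q[3],q[0]]).as_matrix(); H=np.array(c["hand_eye"])
    A=W@H[:3,:3]; o=W@H[:3,3]+np.array(s["eef_pos"])
    p=(np.stack([X,Y,np.full_like(X,z)],-1)-o)@A
    r=np.hypot(p[...,0],p[...,1]); t=np.arctan2(r,p[...,2])/(r+1e-12)
    return cv2.remap(c["image"],(c["cx"]+c["fx"]*t*p[...,0]).astype(np.float32),(c["cy"]+c["fy"]*t*p[...,1]).astype(np.float32),cv2.INTER_LINEAR)
E
python3 - <<'E'
from h import *
s,c=wrist(); cs=capture("scene"); cd=capture("side")
print(c["fx"],np.array(c["hand_eye"]).round(2).tolist())
cv2.imwrite("pics/w0.png",c["image"][:,:,::-1])
t=topdown(c,s,40,250,750,-300,400,1); 
cr=cv2.resize(cs["image"][150:290,180:340],None,fx=3.5,fy=3.5)
cv2.imwrite("pics/t0.png",t[:,:,::-1]);cv2.imwrite("pics/crop.png",cr[:,:,::-1])
for uv,uv2 in [((210,185),(347,298)),((300,201),(308,234)),((273,241),(364,225)),((248,197),(337,260)),((223,232),(387,249)),((430,213),(272,180)),((452,199),(262,160))]:
    print(uv,on(cs,uv,25).round(),on(cd,uv2,25).round())
E
```

```text
309.70691628693146 [[0.0, -0.96, -0.27, 67.36], [1.0, 0.0, -0.0, -0.26], [0.0, -0.27, 0.96, -133.77], [0.0, 0.0, 0.0, 1.0]]
(210, 185) [[ 491. -310.]] [[ 479. -315.]]
(300, 201) [[511. -72.]] [[499. -83.]]
(273, 241) [[657. -99.]] [[ 646. -113.]]
(248, 197) [[ 520. -200.]] [[ 517. -203.]]
(223, 232) [[ 651. -214.]] [[ 643. -222.]]
(430, 213) [[496. 237.]] [[516. 225.]]
(452, 199) [[430. 293.]] [[535. 377.]]
```

View pics/t0.png

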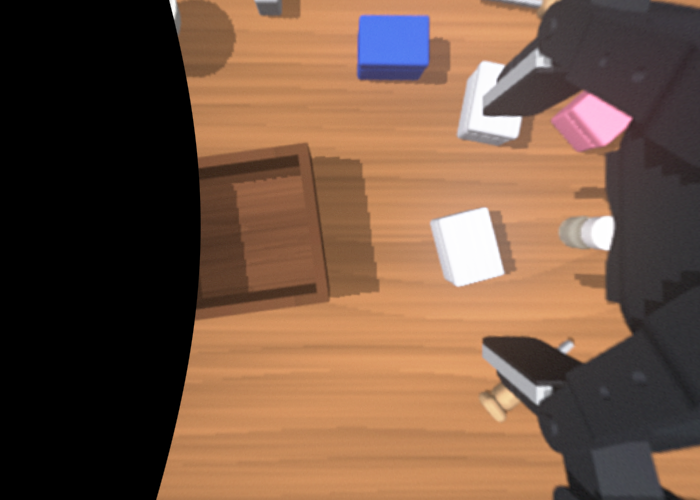

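View pics/crop.png

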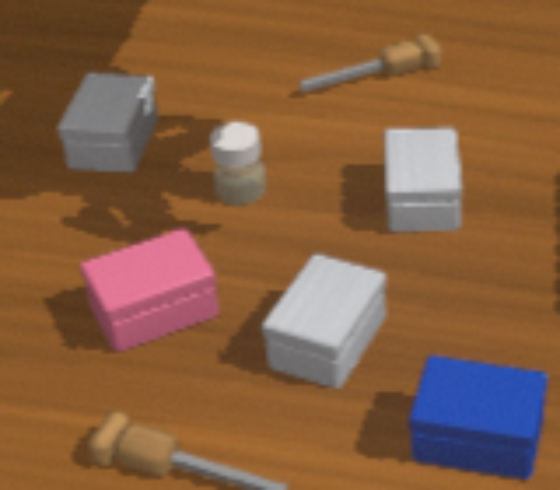

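The top-down rectification shows the middle tin centred at (467,247) px, i.e. about x 503, y −67, with its long axis about 16° from x. The box is yawed about 8°, with the bay towards −y. The crop confirms three plain tins (one in shadow) and the pink and blue decoys. I'll move over the middle tin.

```bash
python3 -m handwheel '[[[-3,-10,-5,0,0,-10.5,1],[-3,-10,-5,0,0,-10.5,1],[-3,-10,-5,0,0,-10.5,1],[-3,-10,-5,0,0,-10.5,1],[-3,-9,-5,0,0,-10.5,1],[-3,-9,-5,0,0,-10.5,1],[-4,-9,-5,0,0,-10.5,1],[0,0,0,0,0,0,1]]]'
python3 - <<'E'
from h import *
s,c=wrist()
t=topdown(c,s,40,400,800,-380,320,1); cv2.imwrite("pics/t1.png",t[:,:,::-1])
hsv=cv2.cvtColor(t,cv2.COLOR_RGB2HSV); m=((hsv[...,1]<50)&(hsv[...,2]>90)).astype(np.uint8)
for k in cv2.findContours(cv2.morphologyEx(m,cv2.MORPH_OPEN,np.ones((5,5))),0,2)[0]:
    if cv2.contourArea(k)>800:
        r=cv2.minAreaRect(k); print(np.round([800-r[0][1],320-r[0][0],*r[1],r[2],cv2.contourArea(k)],1), (np.c_[800-cv2.boxPoints(r)[:,1],320-cv2.boxPoints(r)[:,0]]).round().tolist())
E
```

```text
time_s: 1.25
eef_pos: [502.7, -67.3, 204.0]
ee_rot: [-0.0, 0.99, 0.144, -0.0]
force: [-0.2, 1.0, 0.1]
grip_width: 1.003
grip_force: 0.0
[ 449.2 -223.1   73.1   20.1   41.3  819.5] [[466.0, -189.0], [481.0, -202.0], [433.0, -257.0], [418.0, -244.0]]
[ 484.9 -297.2   77.2   74.3   84.6 5191.5] [[520.0, -257.0], [527.0, -331.0], [450.0, -338.0], [443.0, -264.0]]
[ 520.2 -197.6   53.8   34.5   25.5 1423. ] [[516.0, -166.0], [547.0, -181.0], [524.0, -229.0], [493.0, -214.0]]
[ 505.1  -72.    73.    51.7   75.1 3593.5] [[534.0, -38.0], [547.0, -88.0], [477.0, -106.0], [463.0, -56.0]]
[ 637.1 -205.    45.1   36.9   49.8 1210.5] [[642.0, -176.0], [666.0, -205.0], [632.0, -234.0], [608.0, -205.0]]
[ 648.7  -99.6   51.9   75.4   10.9 3718. ] [[617.0, -67.0], [691.0, -81.0], [681.0, -132.0], [607.0, -118.0]]
[ 7.021e+02 -3.291e+02  5.880e+01  5.400e+01  1.900e+00  2.945e+03] [[676.0, -299.0], [730.0, -301.0], [728.0, -359.0], [674.0, -358.0]]
[ 783.  -313.5   34.   105.    90.  2828. ] [[800.0, -261.0], [800.0, -366.0], [766.0, -366.0], [766.0, -261.0]]
```

View pics/t1.png

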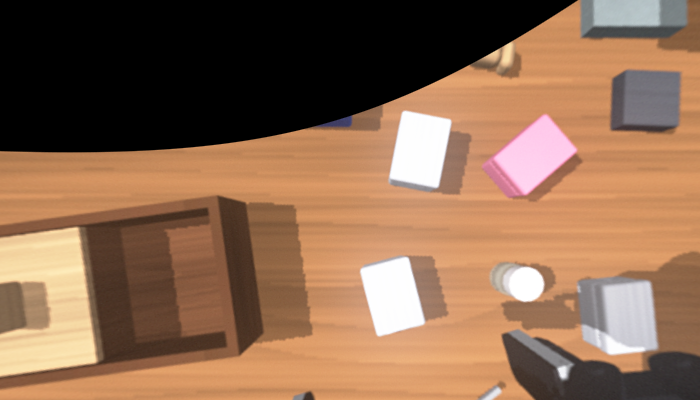

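Middle tin measured at (504,−71) with its long axis at 14.6°. The far tin is at (648,−100), −11°; the third is near (485,−300). Descending on the middle one.

```bash
python3 -m handwheel '[[[1,-4,-30,0,0,-2,1],[0,0,-40,0,0,0,1],[0,0,-40,0,0,0,1],[0,0,-40,0,0,0,1],[0,0,-25,0,0,0,1],[0,0,-12,0,0,0,1],[0,0,-4,0,0,0,1],[0,0,0,0,0,0,1]]]' 40
python3 -m handwheel '[[[0,0,0,0,0,0,-1],[0,0,0,0,0,0,-1],[0,0,0,0,0,0,-1],[0,0,0,0,0,0,-1],[0,0,0,0,0,0,-1],[0,0,0,0,0,0,-1]]]' 40
```

```text
time_s: 2.3
eef_pos: [504.5, -71.1, 13.9]
ee_rot: [0.0, 0.992, 0.127, 0.0]
force: [0.1, -0.1, -0.0]
grip_width: 0.998
grip_force: 0.0
time_s: 3.05
eef_pos: [504.4, -71.2, 13.9]
ee_rot: [0.0, 0.992, 0.126, 0.001]
force: [-1.1, 0.3, 5.9]
grip_width: 0.58
grip_force: 42.0
```

```bash
python3 -m handwheel '[[[0,0,3,0,0,0,-1],[0,0,10,0,0,0,-1],[0,0,15,0,0,0,-1],[0,0,15,0,0,0,-1],[0,0,10,0,0,0,-1],[0,0,0,0,0,0,-1],[0,0,0,0,0,0,-1],[0,0,0,0,0,0,-1]]]'
python3 -m handwheel '[[[0,0,0,0,0,0,-1]]]'
python3 - <<'E'
from rig import *
for i in range(3): print(sense()["force"],sense()["wrist_torque"]); capture("wrist")
E
```

```text
time_s: 4.05
eef_pos: [503.7, -70.9, 65.8]
ee_rot: [-0.0, 0.992, 0.126, -0.0]
force: [-0.4, -0.6, -1.3]
grip_width: 0.577
grip_force: 41.5
time_s: 4.18
eef_pos: [503.9, -71.0, 66.0]
ee_rot: [-0.0, 0.992, 0.126, -0.0]
force: [-0.4, -0.0, -0.6]
grip_width: 0.584
grip_force: 41.5
[-0.41321198 -0.00647451 -0.5855767 ] [ 0.01848637 -0.00749344 -0.01895368]
[ 0.1264789   0.08615814 -1.57120793] [ 0.00204882 -0.00521015  0.04720849]
[-0.15210099  0.24460813 -0.80364207] [ 0.01604263  0.01656212 -0.00532078]
```

About 0.9 N, so this one is light. Setting it down and going to the far tin, which needs −25° of turn.

```bash
python3 -m handwheel '[[[0,0,-25,0,0,0,-1],[0,0,-20,0,0,0,-1],[0,0,-6,0,0,0,-1],[0,0,-2,0,0,0,-1],[0,0,0,0,0,0,-1],[0,0,0,0,0,0,1],[0,0,0,0,0,0,1],[0,0,0,0,0,0,1]]]'
python3 -m handwheel '[[[0,0,20,0,0,0,1],[0,0,40,0,0,0,1],[0,0,50,0,0,0,1],[30,-6,40,0,0,-8.5,1],[38,-7,20,0,0,-8.5,1],[38,-8,10,0,0,-8.5,1],[38,-8,0,0,0,0,1],[0,0,0,0,0,0,1]]]'
python3 - <<'E'
from h import *
s,c=wrist()
t=topdown(c,s,40,400,800,-380,320,1)
hsv=cv2.cvtColor(t,cv2.COLOR_RGB2HSV); m=((hsv[...,1]<50)&(hsv[...,2]>90)).astype(np.uint8)
for k in cv2.findContours(cv2.morphologyEx(m,cv2.MORPH_OPEN,np.ones((5,5))),0,2)[0]:
    if 2500<cv2.contourArea(k)<7000:
        r=cv2.minAreaRect(k); print(np.round([800-r[0][1],320-r[0][0],*r[1],r[2],cv2.contourArea(k)],1), (np.c_[800-cv2.boxPoints(r)[:,1],320-cv2.boxPoints(r)[:,0]]).round().tolist())
E
```

```text
time_s: 5.32
eef_pos: [504.1, -71.1, 13.4]
ee_rot: [0.0, 0.992, 0.126, 0.0]
force: [-0.3, 0.1, 0.6]
grip_width: 1.003
grip_force: 0.0
time_s: 6.32
eef_pos: [649.1, -100.4, 192.0]
ee_rot: [-0.0, 0.995, -0.096, -0.0]
force: [-1.0, 0.3, 0.2]
grip_width: 1.001
grip_force: 0.0
[ 503.6 -300.1   73.4   67.    84.8 3765.5] [[537.0, -263.0], [543.0, -330.0], [470.0, -337.0], [464.0, -270.0]]
[ 513.4  -72.4   87.1   57.9   76.3 4307.5] [[549.0, -34.0], [563.0, -90.0], [478.0, -111.0], [464.0, -55.0]]
[ 653.8 -101.3   51.6   72.8   11.3 3575. ] [[623.0, -69.0], [695.0, -83.0], [684.0, -134.0], [613.0, -119.0]]
[ 7.126e+02 -3.350e+02  5.560e+01  5.430e+01  2.100e+00  2.901e+03] [[687.0, -306.0], [741.0, -308.0], [739.0, -364.0], [684.0, -362.0]]
```

```bash
python3 -m handwheel '[[[3,-1,-30,0,0,0,1],[0,0,-40,0,0,0,1],[0,0,-40,0,0,0,1],[0,0,-40,0,0,0,1],[0,0,-20,0,0,0,1],[0,0,-8,0,0,0,1],[0,0,0,0,0,0,1],[0,0,0,0,0,0,-1]]]'
python3 -m handwheel '[[[0,0,0,0,0,0,-1],[0,0,0,0,0,0,-1],[0,0,0,0,0,0,-1],[0,0,0,0,0,0,-1],[0,0,0,0,0,0,-1]]]'
python3 -m handwheel '[[[0,0,3,0,0,0,-1],[0,0,10,0,0,0,-1],[0,0,15,0,0,0,-1],[0,0,15,0,0,0,-1],[0,0,10,0,0,0,-1],[0,0,0,0,0,0,-1],[0,0,0,0,0,0,-1],[0,0,0,0,0,0,-1]]]'
python3 - <<'E'
from rig import *
for i in range(3): print(sense()["force"],sense()["wrist_torque"]); capture("wrist")
E
```

```text
time_s: 7.38
eef_pos: [651.7, -101.2, 16.8]
ee_rot: [0.0, 0.995, -0.096, 0.001]
force: [-0.3, 0.1, 0.0]
grip_width: 0.816
grip_force: 0.0
time_s: 8.0
eef_pos: [651.5, -101.1, 16.3]
ee_rot: [0.0, 0.995, -0.096, 0.001]
force: [-0.8, -0.3, 6.1]
grip_width: 0.577
grip_force: 43.5
time_s: 9.0
eef_pos: [650.7, -100.9, 67.7]
ee_rot: [-0.0, 0.995, -0.096, -0.001]
force: [-0.4, -0.3, -4.8]
grip_width: 0.58
grip_force: 42.6
[-0.44263017 -0.26773869 -4.7565581 ] [ 0.03224935 -0.00047599 -0.04340261]
[-0.11465204  0.36308268 -2.35714672] [ 0.0418339   0.02237121 -0.02970709]
[-0.37586601  0.22791047 -3.09469909] [ 0.02222425  0.01495895 -0.05548809]
```

This is the heavy one: about 3 to 4 N. Raising it and moving to a viewpoint near the box.

```bash
python3 -m handwheel '[[[0,0,30,0,0,0,-1],[0,0,45,0,0,0,-1],[-10,25,45,0,0,6.5,-1],[-20,40,20,0,0,6.5,-1],[-30,45,10,0,0,6,-1],[-30,40,0,0,0,0,-1],[-10,10,0,0,0,0,-1],[0,0,0,0,0,0,-1]]]'
python3 - <<'E'
from h import *
s,c=wrist(); print(s["force"],s["ee_rot"].round(3),s["eef_pos"].round())
t=topdown(c,s,64,350,750,-100,400,1.2); cv2.imwrite("pics/t2.png",t[:,:,::-1])
E
```

```text
time_s: 10.15
eef_pos: [551.0, 59.2, 218.5]
ee_rot: [0.0, 0.998, 0.07, 0.0]
force: [0.6, -0.2, -2.2]
grip_width: 0.577
grip_force: 43.3
[ 0.60693568 -0.16109365 -2.17809726] [0.    0.998 0.07  0.   ] [551.  59. 219.]
```

View pics/t2.png

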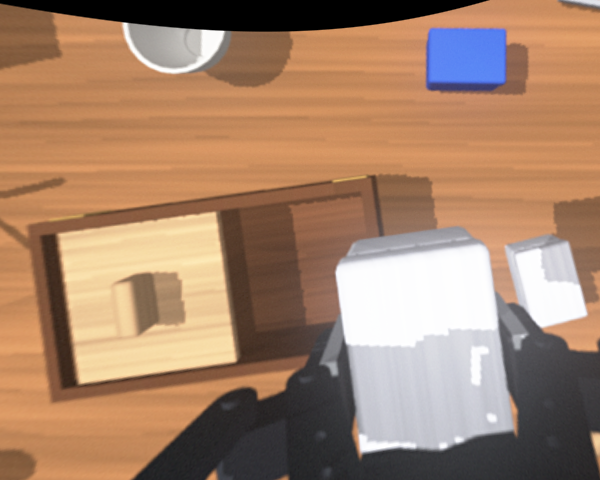

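Box corners (29,228), (375,178) and (54,402) px give a yaw of 8.2° and a bay centre near (518,151). The shutter is parked on the left over the deck. I'll set the tin at about (519,147), orientation already matched.

```bash
python3 -m handwheel '[[[-8,25,0,0,0,0,-1],[-14,38,-10,0,0,0,-1],[-10,25,-20,0,0,0,-1],[0,0,-30,0,0,0,-1],[0,0,-35,0,0,0,-1],[0,0,-20,0,0,0,-1],[0,0,0,0,0,0,-1]]]'
python3 - <<'E'
from h import *
s,c=wrist(); print(s["force"])
t=topdown(c,s,64,380,640,40,400,1.8); cv2.imwrite("pics/t3.png",t[:,:,::-1])
E
```

```text
time_s: 11.08
eef_pos: [519.2, 146.0, 101.9]
ee_rot: [0.0, 0.998, 0.069, -0.001]
force: [-0.7, -0.2, -2.5]
grip_width: 0.579
grip_force: 43.4
[-0.73702047 -0.16958906 -2.51415565]
```

View pics/t3.png

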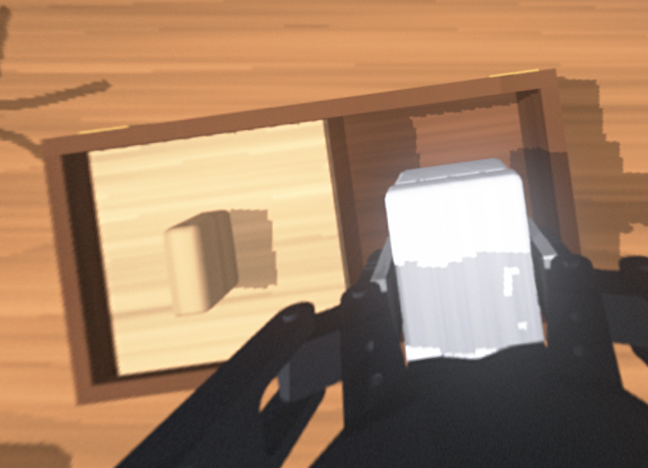

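Aligned within a few mm: the bay's opening is centred near (519,150) and the shutter edge is at px column ~335, clear of the hand. Lowering.

```bash
python3 -m handwheel '[[[0,4,-25,0,0,0,-1],[0,0,-22,0,0,0,-1],[0,0,-14,0,0,0,-1],[0,0,-9,0,0,0,-1],[0,0,-5,0,0,0,-1],[0,0,0,0,0,0,-1]]]'
python3 -m handwheel '[[[0,0,-2,0,0,0,-1],[0,0,-1,0,0,0,-1],[0,0,-1,0,0,0,-1],[0,0,0,0,0,0,-1]]]'
```

```text
time_s: 11.88
eef_pos: [519.2, 151.0, 28.5]
ee_rot: [0.0, 0.998, 0.07, 0.0]
force: [0.5, 0.2, -2.9]
grip_width: 0.579
grip_force: 43.5
time_s: 12.38
eef_pos: [519.0, 151.0, 24.3]
ee_rot: [0.0, 0.998, 0.07, -0.0]
force: [-1.1, -0.3, -1.6]
grip_width: 0.58
grip_force: 43.5
```

```bash
python3 -m handwheel '[[[0,0,-1,0,0,0,-1],[0,0,-1,0,0,0,-1],[0,0,-0.5,0,0,0,-1],[0,0,0,0,0,0,-1]]]'
```

```text
time_s: 12.88
eef_pos: [519.0, 151.0, 22.3]
ee_rot: [0.0, 0.998, 0.07, 0.0]
force: [-4.1, 0.2, 4.5]
grip_width: 0.577
grip_force: 44.5
```

Seated (+4.5 N). Opening partway, waiting, then raising.

```bash
python3 -m handwheel '[[[0,0,0,0,0,0,0.5],[0,0,0,0,0,0,0.5],[0,0,0,0,0,0,0.5],[0,0,0,0,0,0,0.5],[0,0,0,0,0,0,0.5],[0,0,0,0,0,0,0.5]]]'
python3 -m handwheel '[[[0,0,15,0,0,0,0.5],[0,0,30,0,0,0,0.5],[0,0,40,0,0,0,0.5],[0,0,40,0,0,0,0.5],[0,0,40,0,0,0,0.5],[0,0,0,0,0,0,0.5]]]'
python3 - <<'E'
from h import *
s,c=wrist(); print(s["force"])
t=topdown(c,s,86,380,640,40,400,1.8); cv2.imwrite("pics/t4.png",t[:,:,::-1])
E
```

```text
time_s: 13.62
eef_pos: [519.0, 151.0, 21.8]
ee_rot: [0.0, 0.998, 0.07, -0.0]
force: [0.6, 0.1, 0.2]
grip_width: 0.75
grip_force: 0.0
time_s: 14.38
eef_pos: [520.2, 151.1, 190.7]
ee_rot: [0.0, 0.998, 0.07, 0.004]
force: [0.3, 0.2, 0.3]
grip_width: 0.752
grip_force: 0.0
[0.26195451 0.18864329 0.28411508]
```

View pics/t4.png

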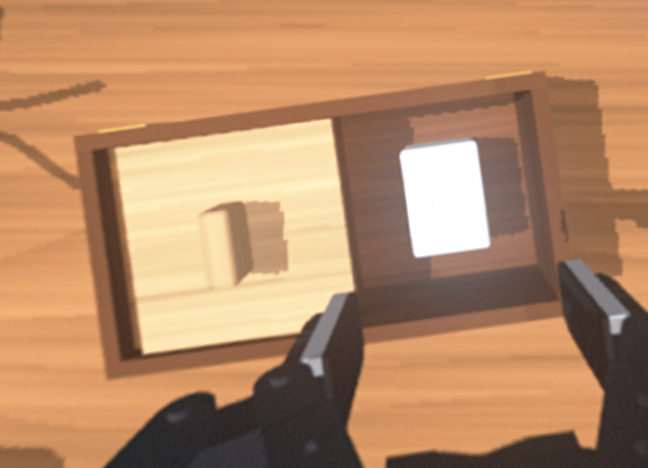

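The tin stands flat and released in the bay at px (445,198). The shutter's grip top is centred at px (220,249), i.e. (502,278). Going to straddle it.

```bash
python3 -m handwheel '[[[-4,30,-5,0,0,0,0.2],[-6,40,-15,0,0,0,0.2],[-6,40,-20,0,0,0,0.2],[-2,17,-25,0,0,0,0.2],[0,0,-25,0,0,0,0.2],[0,0,-18,0,0,0,0.2],[0,0,-8,0,0,0,0.2],[0,0,0,0,0,0,0.2]]]' 25
python3 -m handwheel '[[[0,0,0,0,0,0,-1],[0,0,0,0,0,0,-1],[0,0,0,0,0,0,-1],[0,0,0,0,0,0,-1],[0,0,0,0,0,0,-1]]]' 25
```

```text
time_s: 15.42
eef_pos: [500.7, 277.8, 70.3]
ee_rot: [0.0, 0.998, 0.07, -0.001]
force: [-0.8, -0.6, -0.3]
grip_width: 0.598
grip_force: 0.0
time_s: 16.05
eef_pos: [501.3, 278.2, 71.6]
ee_rot: [-0.0, 0.998, 0.07, 0.001]
force: [-0.6, 0.8, 5.4]
grip_width: 0.203
grip_force: 29.0
```

Gripped (17 mm). Dragging along the box's −y.

```bash
python3 -m handwheel '[[[0,0,1,0,0,0,-1],[1.4,-10,0,0,0,0,-1],[2.3,-16,0,0,0,0,-1],[2.3,-16,0,0,0,0,-1],[2.3,-16,0,0,0,0,-1],[2.3,-16,0,0,0,0,-1],[2.3,-16,0,0,0,0,-1],[0,0,0,0,0,0,-1]]]' 25
```

```text
time_s: 17.05
eef_pos: [513.9, 186.4, 71.6]
ee_rot: [0.001, 0.998, 0.069, -0.0]
force: [1.6, -2.9, -5.7]
grip_width: 0.206
grip_force: 27.5
```

```bash
python3 -m handwheel '[[[1.4,-10,0,0,0,0,-1],[1.4,-10,0,0,0,0,-1],[0.6,-4,0,0,0,0,-1],[0,0,0,0,0,0,-1]]]' 25
```

```text
time_s: 17.55
eef_pos: [517.1, 163.4, 71.6]
ee_rot: [0.0, 0.998, 0.07, -0.0]
force: [0.4, -2.3, -5.0]
grip_width: 0.206
grip_force: 27.4
```

```bash
python3 -m handwheel '[[[0.6,-4,0,0,0,0,-1],[0.6,-4,0,0,0,0,-1],[0,0,0,0,0,0,-1]]]' 25; python3 -m handwheel '[[[0.3,-2,0,0,0,0,-1],[0.3,-2,0,0,0,0,-1],[0,0,0,0,0,0,-1]]]' 25
```

```text
time_s: 17.92
eef_pos: [518.2, 155.6, 71.7]
ee_rot: [0.0, 0.998, 0.07, -0.0]
force: [-1.4, -1.4, -5.5]
grip_width: 0.203
grip_force: 27.4
time_s: 18.3
eef_pos: [518.3, 154.9, 71.6]
ee_rot: [-0.002, 0.998, 0.07, -0.0]
force: [-2.7, 19.7, -6.7]
grip_width: 0.203
grip_force: 27.6
```

End stop felt (+20 N at about 125 mm, as predicted). Backing off the push, releasing and raising.

```bash
python3 -m handwheel '[[[-0.3,2,0,0,0,0,-1],[0,0,0,0,0,0,0.2],[0,0,0,0,0,0,0.2],[0,0,0,0,0,0,0.2],[0,0,0,0,0,0,0.2],[0,0,0,0,0,0,0.2]]]'; python3 -m handwheel '[[[0,0,15,0,0,0,0.2],[0,0,30,0,0,0,0.2],[0,0,40,0,0,0,0.2],[0,0,40,0,0,0,0.2],[0,0,20,0,0,0,0.2],[0,0,0,0,0,0,0.2]]]'
python3 - <<'E'
from h import *
s,c=wrist(); print(s["force"])
t=topdown(c,s,64,380,640,-120,400,1.5); cv2.imwrite("pics/t5.png",t[:,:,::-1])
E
```

```text
time_s: 19.05
eef_pos: [518.9, 153.9, 71.8]
ee_rot: [0.0, 0.998, 0.07, 0.0]
force: [-1.0, 1.2, 0.6]
grip_width: 0.603
grip_force: 0.0
time_s: 19.8
eef_pos: [519.3, 154.1, 218.8]
ee_rot: [-0.0, 0.998, 0.07, 0.002]
force: [0.4, -0.5, 0.4]
grip_width: 0.601
grip_force: 0.0
[ 0.40661585 -0.50316889  0.36076987]
```

View pics/t5.png

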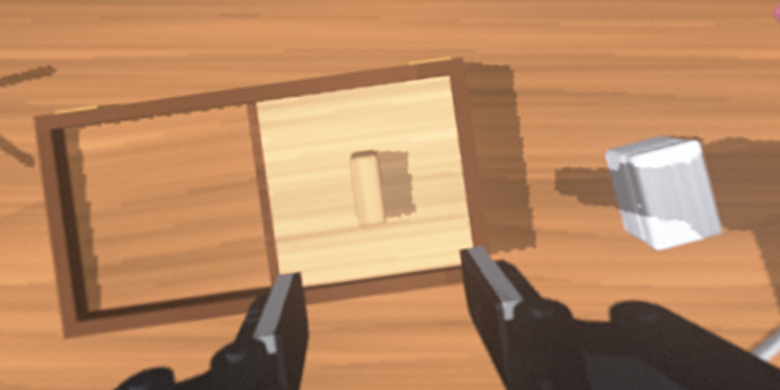

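The shutter lies flush against the bay's end wall (px 452–473, 75–240), the hand is clear and the light tin is standing. Handing in.

```bash
python3 -c "from rig import *; print(finish_job())"
```

```text
the job is handed in; nothing more can be done
None
```

The heavy tin (about 3 N when lifted) was set down flat in the bay and the shutter was slid to its end stop. One light tin was lifted and put back, the third was never touched, and the job was handed in at about 20 s (no verdict was returned).

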